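# Prove the leakage trip, then charge the chocolate melter

### The job

Before the chocolate melter is loaded, prove its safety trip: press the green test button on the grey power box so that the red-barred lever drops by itself all the way, then lift that lever back up until it rests against its rear stop. Then carry the loaded scoop level, without spilling, to over the melter's pan, tip all three chocolate blocks into the pan, and set the empty scoop down (do not drop it) flat on its green board again with its whole tray on the board. Leave the other things on the bench where they are.

Things in the scene. Friction and masses are not known exactly. Their poses are not given: they have to be found in the camera images.
- power_box: Grey power box fixed to the bench, 160 (x) x 240 (y) x 50 mm high, with a raised module 110 mm wide (y -115 to -5, x -25 to 75, top at z 105 mm) that carries the test button. Origin: centre of its underside; its own -x side (two blue round sockets) is the front, roughly towards the robot; z up. It may stand on either side of the bench.
- test_button_top (a point): Centre of the top face of the green round test button (32 mm diameter, on a yellow disc on the module; top 119 mm above the bench, pressed straight down). It lies at x 25, y -60 mm in the power box's frame.
- test_button (a joint): Travel of the test button: 0 out, 0.008 m fully in; springs back; about 1.5 N to start and 5 N at the end of travel. The lever trips when it is about 5 mm in; press it fully.
- lever_bar (a point): Middle of the lever's red round cross bar (14 mm diameter, 60 mm clear between two 9 mm steel side arms, bar axis along the power box's y). Bar centre 100 mm from the pivot axis. With the lever down it lies 99 mm in front of the pivot, 95 mm above the bench and 45 mm above the box's base; with it up, 20 mm behind the pivot and 176 mm above the bench.
- lever_pivot (a point): Point on the lever's pivot axis midway between the arms, fixed in the power box at x 35, y 55, z 78 mm; the axis runs along the box's y.
- trip_lever (a joint): Lever angle in rad: 0 up, leaning 0.2 rad backwards (box +x) against its rear stop; 0.2 vertical; 1.6 fully dropped, towards the box's front (-x). Swings freely (0.14 kg): below 0.2 it falls back onto the rear stop, above it falls to the front. The bar may turn freely in a grasp as it is carried along the arc.
- melter: Steel chocolate melter (cold) fixed to the bench: an open square pan 230 x 230 x 80 mm high, walls and floor 12 mm thick, black knob on its front (-x). Origin: centre of its underside. On the other side of the bench from the power box.
- pan_floor (a point): Centre of the pan's inner floor, 12 mm above the bench; the opening is 206 x 206 mm, rim 68 mm above this point. Axes as the melter's.
- board: Green board fixed to the bench, 270 (x) x 190 (y) x 12 mm; origin at the centre of its underside, z up. The scoop starts on it and goes back there.
- scoop: Loose flat aluminium scoop, 0.14 to 0.28 kg. Tray 120 (x) x 110 (y) mm, floor 4 mm thick, side walls 25 mm and back wall 30 mm high; open mouth at its -x end; wooden handle behind the back wall at +x. Origin: centre of the tray's underside; z up when level. Starts with the mouth roughly towards the robot, and the tray's centre 35 mm towards the mouth from the board's centre.
- scoop_handle (a point): Grip point: centre of the handle bar, at x 100, y 0, z 40 mm in the scoop's frame. The bar runs along the scoop's x from 65 to 150 mm, 22 mm wide (y), 18 mm high (z 31 to 49 mm).
- scoop_mouth (a point): Middle of the tray's open front edge, on the tray floor, at x -60, y 0, z 4 mm in the scoop's frame. The blocks begin to slide at a tilt of about 20 degrees and leave well at 35 to 40.
- choc1: Loose dark brown chocolate block, 32 x 26 x 14 mm, 15 g, lying in the scoop at the start; origin: centre of its underside.
- choc2: Loose dark brown chocolate block, 32 x 26 x 14 mm, 15 g, lying in the scoop at the start; origin: centre of its underside.
- choc3: Loose dark brown chocolate block, 32 x 26 x 14 mm, 15 g, lying in the scoop at the start; origin: centre of its underside.
- loaf_tin: Bystander: dark steel loaf tin, 110 x 230 x 65 mm; origin under its centre.
- jar: Bystander: jar 76 mm in diameter, 100 mm high; origin under its centre.
- spatula: Bystander: spatula lying near the robot on the bench; origin near its middle.
- pastry_brush: Bystander: brush lying near the robot on the bench; origin near its middle.
- syrup_bottle: Bystander: amber bottle 60 mm in diameter, 190 mm high; origin under its centre.
- ramekin: Bystander: white ramekin 80 mm across, 45 mm high; origin under its centre.
- weight: Bystander: brass scale weight 50 mm in diameter, 45 mm high; origin under its centre.

How it is judged:
By the outcome, as a careful person would: the job done as asked, in the order asked, and still so for the second after the job is handed in, with the robot touching nothing.
It also fails if it takes over 72 s, if anything falls off the work surface, if the arm or the gripper's body presses on something with over 40 N, if the wrist force passes 120 N, or if a joint passes its speed limit or range.

### The arm

A 6-joint arm with a two-finger parallel gripper is mounted at the origin on the work surface. World frame = base frame: x ahead of the robot, y to its left, z up, the work surface at z = 0. Lengths are in m, angles in rad, forces in N, time in s.
With the tool pointing down it reaches from about 0.375 to 0.9 m from the base axis. Payload 3.1 kg.
Tool frame: the origin (TCP) lies at the very end of the fingers, on their centre line; the grasp point (between the pads) lies 19 mm behind it; z points along the fingers, y is the line along which they close (so a half turn about z gives the same grasp; the last joint's range is limited). The gripper opens to 87 mm and grips with 3 to 60 N. Pads are 19 mm wide; open, the fingers measure 117 mm over their backs; the gripper's body (75 mm by 190 mm) begins 51 mm behind the grasp point.
Start: joints at [0.965, 0.527, 1.433, -0, 1.181, -0.178], TCP at [0.259, 0.569, 0.223] pointing down, gripper open.
Joint ranges: [-3.08, 3.08], [-0.75, 2.2], [0.22, 2.44], [-1.43, 4.57], [0, 2.65], [-2.85, 2.85]. Speed limits (rad/s): [2.79, 2.79, 3.14, 3.14, 3.14, 3.14].

### API

Orientations are given as a unit quaternion [x, y, z, w].
In Python, from rig import status, viewer, robot gives the robot as it stands.
- The arm moves only by the tool arm_command, never from a script. Its arguments are lists of equal length, an entry for each row: "delta_rot": the turn, a rotation vector about the tool's x, y, z in degrees, a list of three; "delta_pos": the shift along the tool's x, y, z in m, a list of three; "gripper": the closure, from -1 (fully open) to 1 (shut). In form: {"delta_rot": [[rx, ry, rz], ...], "delta_pos": [[dx, dy, dz], ...], "gripper": [gripper, ...]}. A call has 1 to 12 rows; each row is the pose to reach, as a shift and turn from the pose commanded when the call began, along the tool's axes at that moment; what a row does not reach only later rows make up. A row lasts 1/12 s, in which the tool goes at most 41.7 mm and 7.16 degrees, less where a joint would pass 70% of its speed; a pose out of reach is approached as far as the arm can. A call with a gripper value outside its range is refused whole. The fingers move at their own pace and stop on an object; "grip_force" is the grip in N (left out, the last holds). Time passes only in rows, so rows that repeat a pose let the fingers close. It gives the time, the measured TCP pose, the force, the opening and the grip force at its end, in the units of the state.
- status.get_obs(): the state, without advancing time (a new reading comes with each control period).
- viewer.camera(name): name is "scene" or "side" or "wrist"; returns a dict with "pixels" (384x512x3 uint8, blue, green, red), "fx", "fy", "cx", "cy" (pixels), "k1" (the pictures are not rectified: a ray, as slopes to the right and down, at radius r is drawn at 1 + k1 r^2 times it, then the intrinsics apply), "pose" (4x4, takes a point from camera to world coordinates); the wrist camera has in their place "mount" (4x4, takes a point from camera to tool coordinates, whose origin is the TCP and whose axes are the flange's). Camera axes: x right, y down, z forward; pixel columns grow to the right and rows downward; lengths in m; the calibration is good to about 2 mm. A picture is of the moment at which its call begins: read the wrist's pose just before it. There is no depth.
- robot.hand_in(): hands the job in; it is judged then, once.
The state is a dict: "time": time; "q": joint angles; "joint_velocities": joint speeds; "joint_torque": joint torques, N m; "position": TCP position; "tool_rot": TCP orientation; "ft_force": force on the tool from outside, world axes, zero at the start; "moment": the same for the moment, N m; "grip_width": finger opening in m; "grip_force": force on a finger pad.
Only numpy, scipy, OpenCV 4.12 (cv2) and the standard library are available. Lean on these libraries where they do the work, as an engineer would, in place of code of your own. Each camera call takes 0.05 s, during which the arm holds its last target. There are 200 camera calls.

## Working session

There is one attempt and no reset: what is moved stays moved. The work goes in short steps, Python scripts to look and compute and a tool call to move; the robot and the scene stay as the last step left them, time stands still between calls to the robot, and variables do not carry over. Pictures are saved under pics/ and viewed, at most 10 in all, crops included, and the job is handed in when it is done.

Besides the shell and the picture viewer there is one more tool, called after ">>>" in YAML: its name, and indented under it one key for each argument. arm_command: Moves the arm, as the interface text tells. Its arguments: {"type":"object","properties":{"delta_rot":{"type":"array","items":{"type":"array","items":{"type":"number"}}},"delta_pos":{"type":"array","items":{"type":"array","items":{"type":"number"}}},"gripper":{"type":"array","items":{"type":"number"}},"grip_force":{"type":"number"}},"required":["delta_rot","delta_pos","gripper"]}

```bash
ls; mkdir -p pics; cat > h.py <<'E'
import numpy as np, cv2
from rig import status, viewer, robot
from scipy.spatial.transform import Rotation as R
def tool():
    s=status.get_obs(); T=np.eye(4); T[:3,:3]=R.from_quat(s["tool_rot"]).as_matrix(); T[:3,3]=s["position"]; return T
def cam(n):
    T=tool(); c=viewer.camera(n)
    c["P"]=np.array(c["pose"]) if "pose" in c else T@np.array(c["mount"])
    c["pixels"]=np.array(c["pixels"]); return c
def ray(c,u,v):
    K=np.array([[c["fx"],0,c["cx"]],[0,c["fy"],c["cy"]],[0,0,1.]])
    p=cv2.undistortPoints(np.array([[[u,v]]],float),K,np.array([c["k1"],0,0,0.]))[0,0]
    return c["P"][:3,3], c["P"][:3,:3]@np.array([p[0],p[1],1])
def onz(c,u,v,z):
    o,d=ray(c,u,v); return o+d*(z-o[2])/d[2]
def px(c,X):
    p=np.linalg.inv(c["P"])@np.append(X,1); p=p[:2]/p[2]; f=1+c["k1"]*(p@p)
    return np.array([c["cx"]+c["fx"]*p[0]*f,c["cy"]+c["fy"]*p[1]*f])
def blobs(c,lo,hi,amin=30):
    h=cv2.cvtColor(c["pixels"],cv2.COLOR_BGR2HSV); m=cv2.inRange(h,np.array(lo),np.array(hi))
    n,l,s,ce=cv2.connectedComponentsWithStats(m)
    return m,[(s[i,4],ce[i].round(1),s[i,:4]) for i in np.argsort(-s[:,4]) if i and s[i,4]>=amin]
def move(p,Rm=None):
    "delta in tool axes to world TCP p / rotation Rm"
    T=tool(); d=T[:3,:3].T@(np.array(p)-T[:3,3])
    r=R.from_matrix(T[:3,:3].T@(Rm if Rm is not None else T[:3,:3])).as_rotvec(degrees=True)
    return d.round(4), r.round(2)
E
python3 - <<'E'
from h import *
a=cam("scene");b=cam("side")
cv2.imwrite("pics/a.png",a["pixels"]);cv2.imwrite("pics/b.png",b["pixels"])
for c in(a,b):print(c["P"].round(3).tolist(),c["fx"],c["k1"])
print(tool().round(3), np.array(viewer.camera("wrist")["mount"]).round(3))
E
```

```text
pics
[[-0.836, 0.464, -0.293, 1.04], [0.549, 0.72, -0.425, 0.718], [0.014, -0.516, -0.856, 1.593], [0.0, 0.0, 0.0, 1.0]] 440.7491818570004 -0.005775541076726615
[[0.756, -0.486, 0.439, -0.017], [-0.654, -0.577, 0.489, -0.604], [0.016, -0.657, -0.754, 1.073], [0.0, 0.0, 0.0, 1.0]] 389.54168593892786 -0.1106499014234642
[[-0.91   0.415 -0.001  0.259]
 [ 0.415  0.91  -0.002  0.568]
 [ 0.    -0.002 -1.     0.222]
 [ 0.     0.     0.     1.   ]] [[-0.001 -0.956 -0.293  0.081]
 [ 1.    -0.001 -0.001 -0.   ]
 [ 0.001 -0.293  0.956 -0.161]
 [ 0.     0.     0.     1.   ]]
```

View pics/a.png

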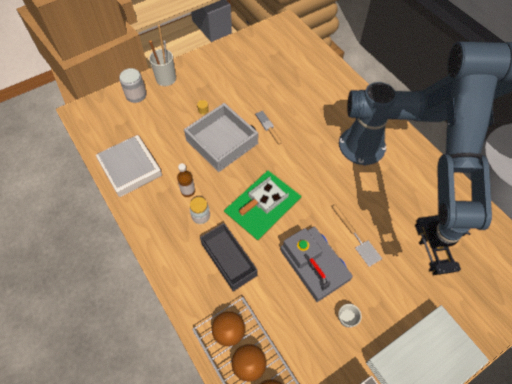

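View pics/b.png

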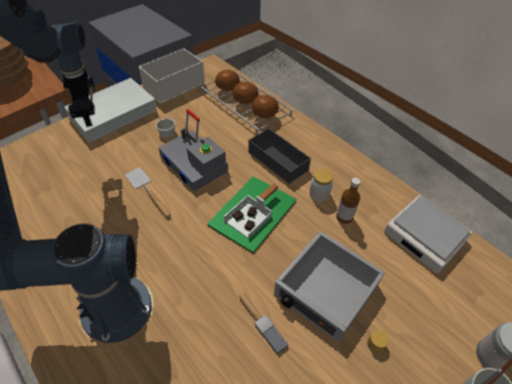

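Both views show the box on the robot's left (scene button ~(303,244), lever ~(318,270), lever up), the green board in the middle ((263,205)) with the scoop's handle away from the robot, and the melter on the right ((221,137)).

```bash
cat > m.py <<'E'
from h import *
def tri(a,ua,b,ub):
    o1,d1=ray(a,*ua);o2,d2=ray(b,*ub)
    s=np.linalg.lstsq(np.c_[d1,-d2],o2-o1,rcond=None)[0]
    p,q=o1+s[0]*d1,o2+s[1]*d2
    return ((p+q)/2).round(4),np.linalg.norm(p-q).round(4)
E
python3 - <<'E'
from m import *
a=cam("scene");b=cam("side")
for n,c in(("a",a),("b",b)):
    for nm,lo,hi in(("green",(45,120,40),(80,255,255)),("red",(0,170,90),(4,255,255)),("red2",(175,170,90),(180,255,255)),("choc",(0,60,10),(15,255,70)),("handle",(3,130,100),(14,230,230)),("yellow",(22,150,100),(34,255,255))):
        print(n,nm,[(int(x[0]),x[1].tolist(),x[2].tolist()) for x in blobs(c,lo,hi,12)[1]][:6])
    m,bl=blobs(c,(45,120,40),(80,255,255))
    cn=max(cv2.findContours(m,0,2)[0],key=cv2.contourArea)
    P=np.array([onz(c,*p[0],0.012)[:2] for p in cn]).astype(np.float32)
    r=cv2.minAreaRect(P);print("board",r)
big=np.hstack([cv2.resize(a["pixels"][170:310,180:360],None,fx=2.2,fy=4.2*180/140*140/180) if 0 else cv2.resize(a["pixels"][210:310,260:360],(400,400)),cv2.resize(b["pixels"][100:200,145:245],(400,400))])
pan=np.hstack([cv2.resize(a["pixels"][95:175,175:275],(400,320)),cv2.resize(b["pixels"][230:342,260:400],(400,320))])[:200*1000]
cv2.imwrite("pics/c.png",cv2.resize(np.vstack([big,pan]),(667,600)))
E
```

```text
a green [(1747, [260.9, 208.5], [224, 171, 77, 69]), (53, [302.8, 243.7], [299, 240, 8, 9])]
a red [(83, [317.1, 268.1], [310, 259, 15, 19])]
a red2 []
a choc [(31, [263.9, 198.6], [261, 196, 7, 6]), (29, [275.8, 196.8], [273, 194, 7, 6]), (26, [267.6, 187.2], [265, 184, 6, 7]), (15, [265.9, 381.2], [261, 380, 12, 4])]
a handle [(904, [249.0, 364.3], [232, 347, 35, 35]), (836, [228.2, 329.8], [211, 314, 34, 33]), (602, [26.0, 85.6], [0, 70, 56, 32]), (93, [248.1, 206.3], [240, 199, 18, 15]), (45, [152.7, 48.8], [149, 40, 10, 24]), (37, [184.9, 182.2], [178, 178, 13, 8])]
a yellow [(39, [302.7, 246.4], [297, 241, 12, 10])]
board ((0.5384252667427063, 0.011040724813938141), (0.26886627078056335, 0.18846409022808075), 14.32886791229248)
b green [(1926, [253.5, 213.8], [208, 178, 87, 74]), (40, [205.1, 147.6], [202, 145, 7, 7])]
b red [(35, [192.7, 114.8], [187, 110, 12, 11])]
b red2 []
b choc [(3157, [361.7, 88.2], [193, 20, 319, 156]), (1321, [12.4, 73.5], [0, 43, 31, 61]), (1228, [32.5, 113.6], [0, 83, 73, 56]), (223, [351.0, 198.6], [342, 186, 17, 22]), (202, [265.2, 111.9], [252, 105, 26, 14]), (199, [245.0, 97.5], [232, 91, 26, 14])]
b handle [(1345, [35.0, 88.1], [0, 58, 65, 60]), (131, [263.0, 99.2], [255, 95, 20, 10]), (112, [243.4, 85.8], [235, 82, 19, 9]), (111, [224.9, 73.2], [216, 69, 20, 9]), (84, [268.7, 190.8], [261, 184, 17, 15]), (37, [191.9, 112.7], [185, 108, 15, 13])]
b yellow []
board ((0.533148467540741, 0.0035418272018432617), (0.2683902084827423, 0.18732963502407074), 14.012293815612793)
```

View pics/c.png

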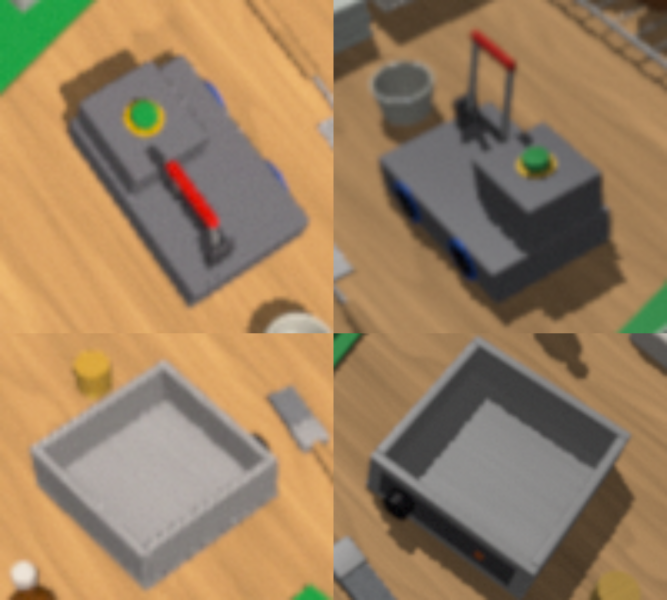

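The crops show the button at (143,116)/(537,158), the red bar of the raised lever, and the pan rim corners at (163,362),(275,463),(147,548),(37,452) and (478,342),(628,437),(530,570),(375,457).

```bash
python3 - <<'E'
from m import *
a=cam("scene");b=cam("side")
print("button(below top~.117)",tri(a,(302.8,243.7),b,(205.1,147.6)),onz(a,302.8,243.7,.117),onz(b,205.1,147.6,.117))
print("bar",tri(a,(317.1,268.1),b,(192.3,114)), onz(a,317.1,268.1,.176),onz(b,192.3,114,.176))
pa=[(163,362),(275,463),(147,548),(37,452)];pb=[(478,342),(628,437),(530,570),(375,457)]
A=[onz(a,175+x/.834/4,95+(y/.8333-400)/4,.08)[:2] for x,y in pa]
B=[onz(b,260+(x/.834-400)/2.857,230+(y/.833-400)/2.857,.08)[:2] for x,y in pb]
for P in(A,B):
    print(np.round(P,3).tolist(),np.mean(P,0), cv2.minAreaRect(np.float32(P)))
print("handle",onz(a,248.1,206.3,.012+.045),onz(b,268.7,190.8,.012+.045),tri(a,(248.1,206.3),b,(268.7,190.8)))
print("chocs a",[onz(a,*p,.03).round(3) for p in((263.9,198.6),(275.8,196.8),(267.6,187.2))])
E
```

```text
button(below top~.117) (array([0.5399, 0.2758, 0.1126]), np.float64(0.0003)) [0.54147728 0.27707221 0.117     ] [0.53718186 0.27183688 0.117     ]
bar (array([0.5736, 0.3934, 0.177 ]), np.float64(0.0005)) [0.57342058 0.39305751 0.176     ] [0.5740606  0.39479135 0.176     ]
[[0.425, -0.479], [0.391, -0.254], [0.598, -0.229], [0.641, -0.435]] [ 0.51370239 -0.34913972] ((0.5102918744087219, -0.34567713737487793), (0.22018156945705414, 0.2273401916027069), 11.479037284851074)
[[0.601, -0.237], [0.638, -0.453], [0.421, -0.483], [0.386, -0.27]] [ 0.51163897 -0.36065602] ((0.5122234225273132, -0.36144813895225525), (0.21918471157550812, 0.22136102616786957), 9.154515266418457)
handle [0.60853683 0.01223988 0.057     ] [0.61067652 0.01044912 0.057     ] (array([0.6096, 0.0113, 0.057 ]), np.float64(0.0028))
chocs a [array([0.528, 0.005, 0.03 ]), array([0.483, 0.024, 0.03 ]), array([ 0.485, -0.032,  0.03 ])]
```

>>> arm_command:
  delta_rot:
    - [0, 0, 5]
    - [0, 0, 12]
    - [0, 0, 19]
    - [0, 0, 26]
    - [0, 0, 33]
    - [0, 0, 40]
    - [0, 0, 47]
    - [0, 0, 54]
    - [0, 0, 60]
    - [0, 0, 65.5]
    - [0, 0, 65.5]
    - [0, 0, 65.5]
  delta_pos:
    - [0, 0, -0.04]
    - [-0.035, -0.014, -0.05]
    - [-0.07, -0.028, -0.05]
    - [-0.105, -0.042, -0.05]
    - [-0.14, -0.056, -0.05]
    - [-0.175, -0.07, -0.05]
    - [-0.21, -0.084, -0.05]
    - [-0.245, -0.098, -0.05]
    - [-0.28, -0.112, -0.05]
    - [-0.315, -0.126, -0.05]
    - [-0.35, -0.14, -0.05]
    - [-0.377, -0.149, -0.05]
  gripper: [1, 1, 1, 1, 1, 1, 1, 1, 1, 1, 1, 1]

```text
time: 1.35
position: [0.5423, 0.2741, 0.2726]
tool_rot: [0.708, 0.706, 0.0, 0.001]
ft_force: [-0.3, 0.3, -0.9]
grip_width: 0.015
grip_force: 0.0
```

```bash
python3 - <<'E'
from m import *
print(tool().round(4))
c=cam("wrist");cv2.imwrite("pics/d.png",c["pixels"])
for nm,lo,hi,z in(("green",(45,120,40),(80,255,255),.119),("red",(0,170,70),(5,255,255),.176),("yellow",(22,130,90),(34,255,255),.105)):
    m,bl=blobs(c,lo,hi)
    for x in bl[:2]:print(nm,x[0],x[1],x[2],onz(c,*x[1],z).round(4))
    if nm=="red":
        cn=max(cv2.findContours(m,0,2)[0],key=cv2.contourArea);r=cv2.boxPoints(cv2.minAreaRect(cn));print([onz(c,*p,.176).round(3).tolist() for p in r])
E
```

```text
[[ 2.000e-03  1.000e+00  8.000e-04  5.423e-01]
 [ 1.000e+00 -2.000e-03 -7.000e-04  2.741e-01]
 [-7.000e-04  8.000e-04 -1.000e+00  2.726e-01]
 [ 0.000e+00  0.000e+00  0.000e+00  1.000e+00]]
green 711 [253.3 181.7] [239 167  30  31] [0.5435 0.2753 0.119 ]
green 303 [272.6 329.6] [263 313  22  31] [0.565  0.1033 0.119 ]
red 1503 [297.7  49.8] [289   0  19 104] [0.5752 0.3871 0.176 ]
[[0.57, 0.35, 0.176], [0.57, 0.42, 0.176], [0.581, 0.42, 0.176], [0.582, 0.35, 0.176]]
yellow 619 [253.6 175.7] [232 159  44  41] [0.5439 0.2779 0.105 ]
```

View pics/d.png

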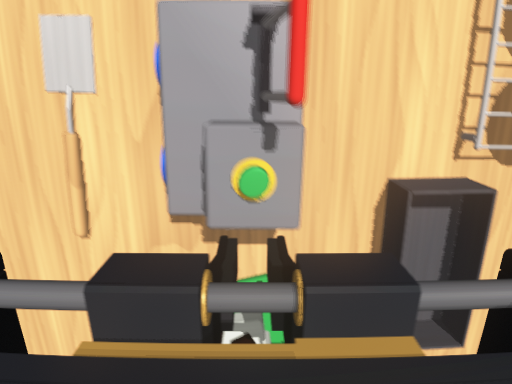

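The wrist view shows the button at (253,182), the bar at (298,50), and the box aligned with the picture (yaw ≈ 0).

>>> arm_command:
  delta_rot:
    - [0, 0, 0]
    - [0, 0, 0]
    - [0, 0, 0]
    - [0, 0, 0]
    - [0, 0, 0]
    - [0, 0, 0]
    - [0, 0, 0]
    - [0, 0, 0]
    - [0, 0, 0]
    - [0, 0, 0]
    - [0, 0, 0]
  delta_pos:
    - [0.0015, 0.0015, 0.035]
    - [0.0015, 0.0015, 0.07]
    - [0.0015, 0.0015, 0.105]
    - [0.0015, 0.0015, 0.135]
    - [0.0015, 0.0015, 0.148]
    - [0.0015, 0.0015, 0.152]
    - [0.0015, 0.0015, 0.155]
    - [0.0015, 0.0015, 0.158]
    - [0.0015, 0.0015, 0.161]
    - [0.0015, 0.0015, 0.1625]
    - [0.0015, 0.0015, 0.1625]
  gripper: [1, 1, 1, 1, 1, 1, 1, 1, 1, 1, 1]

```text
time: 2.32
position: [0.5419, 0.2784, 0.1115]
tool_rot: [0.707, 0.707, 0.0, 0.0]
ft_force: [-3.8, -0.6, 4.3]
grip_width: 0.0002
grip_force: 2.4
```

>>> arm_command:
  delta_rot:
    - [0, 0, 0]
    - [0, 0, 0]
    - [0, 0, 0]
    - [0, 0, 0]
    - [0, 0, 0]
    - [0, 0, 0]
    - [0, 0, 0]
    - [0, 0, 0]
    - [0, 0, 0]
    - [0, 0, 0]
  delta_pos:
    - [0, 0, 0.002]
    - [0, 0, 0.003]
    - [0, 0, 0.003]
    - [0, 0, -0.01]
    - [0, 0, -0.04]
    - [0, 0, -0.08]
    - [0, 0, -0.12]
    - [0, 0, -0.16]
    - [0, 0, -0.16]
    - [0, 0, -0.16]
  gripper: [1, 1, 1, 1, 1, 1, -1, -1, -1, -1]

```text
time: 3.15
position: [0.5447, 0.2791, 0.2744]
tool_rot: [0.707, 0.707, 0.005, 0.003]
ft_force: [-1.1, 0.4, -0.8]
grip_width: 0.0194
grip_force: 0.0
```

```bash
python3 - <<'E'
from m import *
print(tool().round(4))
W=cam("wrist");a=cam("scene");b=cam("side")
for n,c in(("w",W),("a",a),("b",b)):
    m,bl=blobs(c,(0,170,70),(5,255,255),15)
    for x in bl[:2]:print(n,x[0],x[1],x[2],onz(c,*x[1],.095).round(4))
cv2.imwrite("pics/e.png",W["pixels"])
E
```

```text
[[ 1.000e-04  9.999e-01  1.060e-02  5.447e-01]
 [ 1.000e+00 -2.000e-04  3.200e-03  2.791e-01]
 [ 3.200e-03  1.060e-02 -9.999e-01  2.744e-01]
 [ 0.000e+00  0.000e+00  0.000e+00  1.000e+00]]
w 1175 [155.9  61.8] [147  18  18  89] [0.4546 0.393  0.095 ]
a 61 [340.8 259.1] [335 251  13  18] [0.4542 0.394  0.095 ]
b 38 [167.3 144.1] [162 139  12  12] [0.454  0.3981 0.095 ]
```

View pics/e.png

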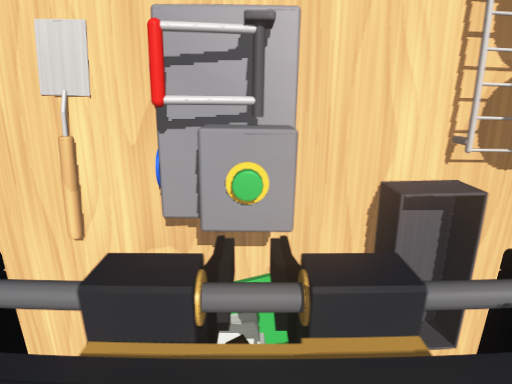

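The lever is fully down, with its bar at (156,62) in the wrist view, about (0.4545, 0.394). Next, approach the bar and grasp it lightly.

>>> arm_command:
  delta_rot:
    - [0, 0, 0]
    - [0, 0, 0]
    - [0, 0, 0]
    - [0, 0, 0]
    - [0, 0, 0]
    - [0, 0, 0]
    - [0, 0, 0]
    - [0, 0, 0]
    - [0, 0, 0]
  delta_pos:
    - [0.028, -0.022, 0]
    - [0.057, -0.045, 0]
    - [0.085, -0.067, 0]
    - [0.114, -0.09, 0]
    - [0.114, -0.09, 0.03]
    - [0.114, -0.09, 0.065]
    - [0.114, -0.09, 0.1]
    - [0.114, -0.09, 0.12]
    - [0.114, -0.09, 0.12]
  gripper: [-1, -1, -1, -1, -1, -1, -1, -1, -1]

```text
time: 4.05
position: [0.4474, 0.3896, 0.1431]
tool_rot: [0.707, 0.707, -0.007, -0.002]
ft_force: [-0.2, 0.3, 0.4]
grip_width: 0.0854
grip_force: 0.0
```

```bash
python3 - <<'E'
from m import *
T=tool();print(T.round(4),status.get_obs()["grip_width"])
a=cam("scene");b=cam("side");W=cam("wrist")
for n,c in(("a",a),("b",b),("w",W)):
    m,bl=blobs(c,(0,170,70),(5,255,255),15)
    for x in bl[:2]:print(n,x[0],x[1],onz(c,*x[1],.095).round(4))
E
```

```text
[[-1.000e-04  9.999e-01 -1.260e-02  4.474e-01]
 [ 1.000e+00 -0.000e+00 -7.500e-03  3.896e-01]
 [-7.500e-03 -1.260e-02 -9.999e-01  1.431e-01]
 [ 0.000e+00  0.000e+00  0.000e+00  1.000e+00]] 0.08536024733916758
a 23 [344.5 263.9] [0.4545 0.4156 0.095 ]
b 38 [167.3 144.1] [0.454  0.3981 0.095 ]
w 2098 [258.5 215.1] [0.4551 0.3948 0.095 ]
```

>>> arm_command:
  delta_rot:
    - [0, 0, 0]
    - [0, 0, 0]
    - [0, 0, 0]
    - [0, 0, 0]
    - [0, 0, 0]
  delta_pos:
    - [0.004, 0.005, 0.01]
    - [0.004, 0.005, 0.03]
    - [0.004, 0.005, 0.05]
    - [0.004, 0.005, 0.0675]
    - [0.004, 0.005, 0.0675]
  gripper: [-1, -1, -1, -1, -1]
  grip_force: 5

```text
time: 4.62
position: [0.4562, 0.3956, 0.0804]
tool_rot: [0.707, 0.707, -0.002, -0.0]
ft_force: [-0.8, -0.1, 0.2]
grip_width: 0.087
grip_force: 0.0
```

>>> arm_command:
  delta_rot:
    - [0, 0, 0]
    - [0, 0, 0]
    - [0, 0, 0]
    - [0, 0, 0]
    - [0, 0, 0]
    - [0, 0, 0]
    - [0, 0, 0]
    - [0, 0, 0]
  delta_pos:
    - [0, 0, 0]
    - [0, 0, 0]
    - [0, 0, 0]
    - [0, 0, 0]
    - [0, 0, 0]
    - [0, 0, 0]
    - [0, 0, 0]
    - [0, 0, 0]
  gripper: [0.3, 0.5, 0.6, 0.7, 0.8, 0.9, 1, 1]
  grip_force: 5

```text
time: 5.28
position: [0.457, 0.3962, 0.0827]
tool_rot: [0.707, 0.707, 0.0, 0.0]
ft_force: [0.2, 0.5, 0.0]
grip_width: 0.0417
grip_force: 0.0
```

>>> arm_command:
  delta_rot:
    - [0, 0, 0]
    - [0, 0, 0]
    - [0, 0, 0]
    - [0, 0, 0]
    - [0, 0, 0]
    - [0, 0, 0]
    - [0, 0, 0]
    - [0, 0, 0]
  delta_pos:
    - [-0.001, -0.002, 0.006]
    - [-0.001, -0.002, 0.006]
    - [-0.001, -0.002, 0.006]
    - [-0.001, -0.002, 0.006]
    - [-0.001, -0.002, 0.006]
    - [-0.001, -0.002, 0.006]
    - [-0.001, -0.002, 0.006]
    - [-0.001, -0.002, 0.006]
  gripper: [1, 1, 1, 1, 1, 1, 1, 1]
  grip_force: 6

```text
time: 5.95
position: [0.4552, 0.3951, 0.0765]
tool_rot: [0.707, 0.707, 0.0, 0.0]
ft_force: [1.2, -0.4, -1.5]
grip_width: 0.0136
grip_force: 6.0
```

>>> arm_command:
  delta_rot:
    - [0, 0, 0]
    - [0, 0, 0]
    - [0, 0, 0]
    - [0, 0, 0]
    - [0, 0, 0]
    - [0, 0, 0]
    - [0, 0, 0]
    - [0, 0, 0]
    - [0, 0, 0]
    - [0, 0, 0]
    - [0, 0, 0]
    - [0, 0, 0]
  delta_pos:
    - [0, 0.003, -0.0126]
    - [0, 0.0076, -0.0248]
    - [0, 0.0144, -0.037]
    - [0, 0.0221, -0.0475]
    - [0, 0.0311, -0.0568]
    - [0, 0.042, -0.0655]
    - [0, 0.0541, -0.0726]
    - [0, 0.067, -0.0779]
    - [0, 0.0806, -0.0814]
    - [0, 0.0945, -0.0829]
    - [0, 0.1065, -0.0827]
    - [0, 0.1144, -0.0817]
  gripper: [1, 1, 1, 1, 1, 1, 1, 1, 1, 1, 1, 1]

```text
time: 6.95
position: [0.5703, 0.3947, 0.1587]
tool_rot: [0.707, 0.707, -0.0, 0.0]
ft_force: [0.1, -2.2, 0.9]
grip_width: 0.0139
grip_force: 6.0
```

>>> arm_command:
  delta_rot:
    - [0, 0, 0]
    - [0, 0, 0]
    - [0, 0, 0]
  delta_pos:
    - [0, 0.001, 0]
    - [0, 0.001, 0]
    - [0, 0.001, 0]
  gripper: [1, 1, 1]

```text
time: 7.2
position: [0.5703, 0.3947, 0.1585]
tool_rot: [0.707, 0.707, -0.0, 0.0]
ft_force: [0.8, -3.0, 2.3]
grip_width: 0.0134
grip_force: 6.0
```

>>> arm_command:
  delta_rot:
    - [0, 0, 0]
    - [0, 0, 0]
    - [0, 0, 0]
    - [0, 0, 0]
    - [0, 0, 0]
    - [0, 0, 0]
    - [0, 0, 0]
    - [0, 0, 0]
    - [0, 0, 0]
    - [0, 0, 0]
  delta_pos:
    - [0, 0, 0]
    - [0, 0, 0]
    - [0, 0, 0]
    - [0, 0, 0]
    - [0, 0, 0]
    - [0, 0, -0.01]
    - [0, 0, -0.04]
    - [0, 0, -0.08]
    - [0, 0, -0.12]
    - [0, 0, -0.14]
  gripper: [0.5, 0.2, -0.2, -0.5, -1, -1, -1, -1, -1, -1]

```text
time: 8.03
position: [0.5723, 0.3964, 0.3051]
tool_rot: [0.707, 0.707, 0.005, 0.001]
ft_force: [0.8, -0.2, 0.6]
grip_width: 0.0724
grip_force: 0.0
```

>>> arm_command:
  delta_rot:
    - [0, 0, 7]
    - [0, 0, 14]
    - [0, 0, 21]
    - [0, 0, 28]
    - [0, 0, 35]
    - [0, 0, 42]
    - [0, 0, 49]
    - [0, 0, 56]
    - [0, 0, 63]
    - [0, 0, 70]
    - [0, 0, 77]
    - [0, 0, 84]
  delta_pos:
    - [-0.035, 0.004, 0]
    - [-0.07, 0.008, 0]
    - [-0.105, 0.012, 0]
    - [-0.14, 0.016, 0]
    - [-0.175, 0.02, 0]
    - [-0.21, 0.024, 0]
    - [-0.245, 0.028, 0]
    - [-0.28, 0.032, 0]
    - [-0.315, 0.036, 0]
    - [-0.35, 0.04, 0]
    - [-0.38, 0.04, 0]
    - [-0.384, 0.04, 0]
  gripper: [-1, -1, -1, -1, -1, -1, -1, -1, -1, -1, -1, -1]

```text
time: 9.03
position: [0.6109, 0.0058, 0.2991]
tool_rot: [0.999, 0.047, 0.001, 0.001]
ft_force: [0.1, -0.0, -0.0]
grip_width: 0.0869
grip_force: 0.0
```

>>> arm_command:
  delta_rot:
    - [0, 0, 0]
    - [0, 0, 0]
    - [0, 0, 0]
  delta_pos:
    - [0, 0, 0]
    - [0, 0, 0]
    - [0, 0, 0]
  gripper: [-1, -1, -1]

```text
time: 9.28
position: [0.6102, 0.0121, 0.2987]
tool_rot: [0.999, 0.054, 0.0, -0.0]
ft_force: [-0.4, -0.1, -0.0]
grip_width: 0.0873
grip_force: 0.0
```

```bash
python3 - <<'E'
from m import *
print(tool().round(4))
W=cam("wrist");a=cam("scene");b=cam("side")
for n,c in(("a",a),("b",b)):
    m,bl=blobs(c,(0,170,70),(5,255,255),15)
    for x in bl[:2]:print(n,x[0],x[1],onz(c,*x[1],.176).round(4))
for x in blobs(W,(3,100,60),(14,240,240),100)[1][:4]:print("handle",x[0],x[1],x[2],onz(W,*x[1],.061).round(4))
cv2.imwrite("pics/f.png",W["pixels"])
E
```

```text
[[ 9.942e-01  1.077e-01  4.000e-04  6.102e-01]
 [ 1.077e-01 -9.942e-01  5.000e-04  1.210e-02]
 [ 5.000e-04 -5.000e-04 -1.000e+00  2.987e-01]
 [ 0.000e+00  0.000e+00  0.000e+00  1.000e+00]]
a 85 [317.2 268.1] [0.5731 0.3932 0.176 ]
b 39 [192.7 114.8] [0.5725 0.39   0.176 ]
handle 3152 [484.5  49.3] [453  17  59  64] [ 0.7749 -0.2377  0.061 ]
handle 1100 [253.5 165.7] [244 132  20  68] [0.6106 0.01   0.061 ]
handle 318 [422.7  61.9] [415  36  25  48] [ 0.7511 -0.1679  0.061 ]
```

View pics/f.png

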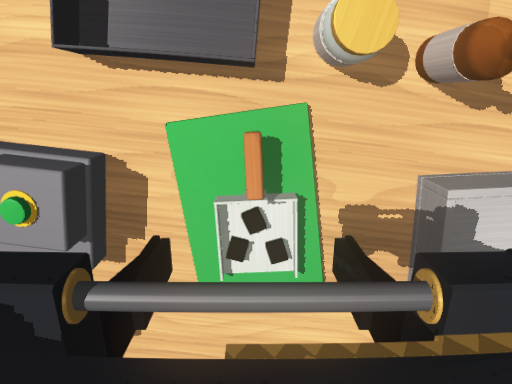

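Lever bar pixels match the original raised pose. The wrist view shows the scoop handle (253,166), tray with three blocks (255,240), jar (360,25) and bottle (480,50).

```bash
python3 - <<'E'
from m import *
W=cam("wrist");a=cam("scene");b=cam("side")
m,_=blobs(W,(3,100,60),(14,240,240),100)
m2=np.zeros_like(m);m2[120:205,235:275]=m[120:205,235:275]
ys,xs=np.nonzero(m2);P=np.float32([onz(W,x,y,.061)[:2] for x,y in zip(xs,ys)])
r=cv2.minAreaRect(P);print("handle rect",r,cv2.boxPoints(r).round(4).tolist(),cv2.fitLine(P,2,0,.01,.01).ravel())
# tray side-wall tops: bright pixel mask (z=.012+.025)
print("tray px",[onz(W,*p,.04).round(4).tolist() for p in((215,199),(297,195),(297,277),(221,280))])
print("board corners",[onz(W,*p,.012).round(4).tolist() for p in((166,124),(307,103))])
print("bottle",tri(a,(182,167),b,(356,183)),"jar",onz(a,200,201,.1),onz(b,322,176,.1))
print("weight",onz(a,203,105,.045))
E
```

```text
handle rect ((0.6097192764282227, 0.009613177739083767), (0.08289680629968643, 0.020143898203969002), 8.21664047241211) [[0.567300021648407, 0.013700000010430813], [0.5701000094413757, -0.006300000008195639], [0.6521999835968018, 0.00559999980032444], [0.6492999792098999, 0.025499999523162842]] [0.9883596  0.152136   0.61022615 0.00995046]
tray px [[0.557, 0.0551, 0.04], [0.5738, -0.0509, 0.04], [0.454, -0.0688, 0.04], [0.4378, 0.0378, 0.04]]
board corners [[0.6442, 0.1295, 0.012], [0.6902, -0.0508, 0.012]]
bottle (array([ 0.7648, -0.2147,  0.1787]), np.float64(0.0036)) jar [ 0.76413961 -0.088322    0.1       ] [ 0.7697156  -0.08423787  0.1       ]
weight [ 0.49575251 -0.55101172  0.045     ]
```

>>> arm_command:
  delta_rot:
    - [0, 0, -2.2]
    - [0, 0, -2.2]
    - [0, 0, -2.2]
    - [0, 0, -2.2]
    - [0, 0, -2.2]
    - [0, 0, -2.2]
    - [0, 0, -2.2]
    - [0, 0, -2.2]
    - [0, 0, -2.2]
    - [0, 0, -2.2]
  delta_pos:
    - [-0.026, 0.0033, 0]
    - [-0.026, 0.0033, 0.035]
    - [-0.026, 0.0033, 0.075]
    - [-0.026, 0.0033, 0.115]
    - [-0.026, 0.0033, 0.155]
    - [-0.026, 0.0033, 0.19]
    - [-0.026, 0.0033, 0.205]
    - [-0.026, 0.0033, 0.205]
    - [-0.026, 0.0033, 0.205]
    - [-0.026, 0.0033, 0.205]
  gripper: [-1, -1, -1, -1, -1, -1, -1, -1, -1, -1]

```text
time: 10.42
position: [0.5862, 0.0052, 0.0946]
tool_rot: [0.997, 0.072, 0.001, 0.0]
ft_force: [-0.0, -0.1, 2.0]
grip_width: 0.0873
grip_force: 0.0
```

```bash
python3 - <<'E'
from m import *
T=tool();print(T.round(4))
W=cam("wrist")
m,_=blobs(W,(3,100,60),(14,240,240),100)
n,l,s,ce=cv2.connectedComponentsWithStats(m)
i=1+np.argmin([np.linalg.norm(c-[254,230])-s[k+1,4]*0.02 for k,c in enumerate(ce[1:])]);print(s[i],ce[i])
ys,xs=np.nonzero(l==i);P=np.float32([onz(W,x,y,.061)[:2] for x,y in zip(xs,ys)])
r=cv2.minAreaRect(P);print(r,cv2.fitLine(P,2,0,.01,.01).ravel())
E
```

```text
[[ 9.897e-01  1.430e-01  2.900e-03  5.862e-01]
 [ 1.430e-01 -9.897e-01 -5.000e-04  5.200e-03]
 [ 2.800e-03  1.000e-03 -1.000e+00  9.460e-02]
 [ 0.000e+00  0.000e+00  0.000e+00  1.000e+00]]
[ 231  124   36  132 4416] [249.28555254 189.14243659]
((0.6101314425468445, 0.010006344877183437), (0.08244744688272476, 0.02044675685465336), 8.667795181274414) [0.9875104  0.15755403 0.61194223 0.01029054]
```

>>> arm_command:
  delta_rot:
    - [0, 0, -0.3]
    - [0, 0, -0.3]
    - [0, 0, -0.3]
    - [0, 0, -0.3]
    - [0, 0, -0.3]
    - [0, 0, -0.3]
  delta_pos:
    - [-0.001, -0.001, 0.025]
    - [-0.001, -0.001, 0.05]
    - [-0.001, -0.001, 0.0615]
    - [-0.001, -0.001, 0.0615]
    - [-0.001, -0.001, 0.0615]
    - [-0.001, -0.001, 0.0615]
  gripper: [-1, -1, -1, -1, -1, -1]

```text
time: 10.97
position: [0.585, 0.0058, 0.0333]
tool_rot: [0.997, 0.074, 0.001, 0.0]
ft_force: [0.1, 0.1, 0.6]
grip_width: 0.0868
grip_force: 0.0
```

>>> arm_command:
  delta_rot:
    - [0, 0, 0]
    - [0, 0, 0]
    - [0, 0, 0]
    - [0, 0, 0]
    - [0, 0, 0]
    - [0, 0, 0]
    - [0, 0, 0]
    - [0, 0, 0]
    - [0, 0, 0]
    - [0, 0, 0]
    - [0, 0, 0]
    - [0, 0, 0]
  delta_pos:
    - [0, 0, 0]
    - [0, 0, 0]
    - [0, 0, 0]
    - [0, 0, 0]
    - [0, 0, 0]
    - [0, 0, 0]
    - [0, 0, 0]
    - [0, 0, 0]
    - [0, 0, 0]
    - [0, 0, 0]
    - [0, 0, 0]
    - [0, 0, 0]
  gripper: [0.3, 0.6, 0.8, 1, 1, 1, 1, 1, 1, 1, 1, 1]
  grip_force: 50

```text
time: 11.97
position: [0.5837, 0.006, 0.0317]
tool_rot: [0.997, 0.074, -0.0, 0.0]
ft_force: [-0.1, 0.2, 0.7]
grip_width: 0.0212
grip_force: 50.0
```

>>> arm_command:
  delta_rot:
    - [0, 0, 0]
    - [0, 0, 0]
    - [0, 0, 0]
    - [0, 0, 0]
    - [0, 0, 0]
    - [0, 0, 0]
    - [0, 0, 0]
    - [0, 0, 0]
    - [0, 0, 0]
  delta_pos:
    - [0, 0, -0.002]
    - [0, 0, -0.006]
    - [0, 0, -0.012]
    - [0, 0, -0.02]
    - [0, 0, -0.028]
    - [0, 0, -0.036]
    - [0, 0, -0.042]
    - [0, 0, -0.045]
    - [0, 0, -0.045]
  gripper: [1, 1, 1, 1, 1, 1, 1, 1, 1]
  grip_force: 60

```text
time: 12.72
position: [0.5843, 0.0059, 0.078]
tool_rot: [0.997, 0.074, 0.001, 0.0]
ft_force: [0.4, 0.6, -2.1]
grip_width: 0.0212
grip_force: 60.0
```

```bash
python3 - <<'E'
from m import *
T=tool();s=status.get_obs();print(T.round(4),s["ft_force"],s["moment"])
b=cam("side");W=cam("wrist")
cv2.imwrite("pics/g.png",np.hstack([cv2.resize(b["pixels"][150:260,190:310],(384,352)),cv2.resize(W["pixels"],(416,352))]))
E
```

```text
[[ 9.890e-01  1.477e-01  2.200e-03  5.843e-01]
 [ 1.477e-01 -9.890e-01 -4.000e-04  5.900e-03]
 [ 2.100e-03  7.000e-04 -1.000e+00  7.800e-02]
 [ 0.000e+00  0.000e+00  0.000e+00  1.000e+00]] [ 0.42509567  0.62040744 -2.06429087] [-0.03958663  0.06656208 -0.05261571]
```

View pics/g.png

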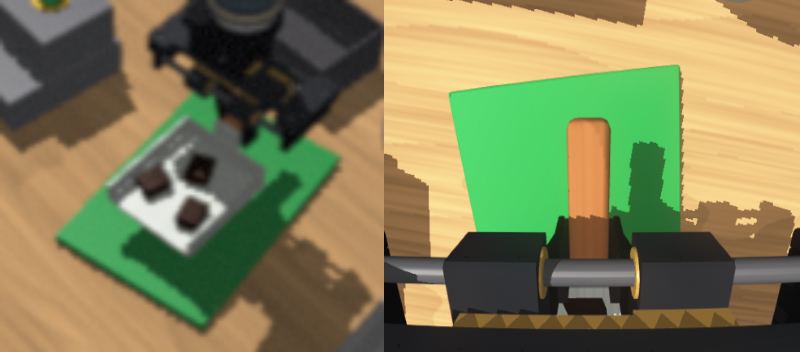

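The side crop shows the scoop lifted clear of the board, level, with all three blocks on the tray. Next is a smooth carry to the melter.

>>> arm_command:
  delta_rot:
    - [0, 0, 0]
    - [0, 0, 0]
    - [0, 0, 0]
    - [0, 0, 0]
    - [0, 0, 0]
    - [0, 0, 0]
    - [0, 0, 0]
    - [0, 0, 0]
    - [0, 0, 0]
    - [0, 0, 0]
    - [0, 0, 0]
    - [0, 0, 0]
  delta_pos:
    - [0, 0, -0.004]
    - [0, 0, -0.012]
    - [0, 0, -0.022]
    - [0, 0, -0.032]
    - [0, 0, -0.042]
    - [0, 0, -0.052]
    - [0, 0.004, -0.062]
    - [0, 0.012, -0.072]
    - [-0.001, 0.024, -0.082]
    - [-0.001, 0.04, -0.09]
    - [-0.002, 0.06, -0.094]
    - [-0.002, 0.08, -0.096]
  gripper: [1, 1, 1, 1, 1, 1, 1, 1, 1, 1, 1, 1]

```text
time: 13.82
position: [0.594, -0.0753, 0.1744]
tool_rot: [0.997, 0.074, 0.001, 0.001]
ft_force: [0.8, 0.2, -2.9]
grip_width: 0.0214
grip_force: 60.0
```

>>> arm_command:
  delta_rot:
    - [0, 0, 0]
    - [0, 0, 0]
    - [0, 0, 0]
    - [0, 0, 0]
    - [0, 0, 0]
    - [0, 0, 0]
    - [0, 0, 0]
    - [0, 0, 0]
    - [0, 0, 0]
    - [0, 0, 0]
    - [0, 0, 0]
    - [0, 0, 0]
  delta_pos:
    - [-0.001, 0.02, 0]
    - [-0.001, 0.04, 0]
    - [-0.002, 0.06, 0]
    - [-0.002, 0.08, 0]
    - [-0.003, 0.1, 0]
    - [-0.003, 0.12, 0]
    - [-0.004, 0.14, 0]
    - [-0.005, 0.16, 0]
    - [-0.005, 0.18, 0]
    - [-0.006, 0.2, 0]
    - [-0.006, 0.218, 0]
    - [-0.007, 0.234, 0]
  gripper: [1, 1, 1, 1, 1, 1, 1, 1, 1, 1, 1, 1]

```text
time: 14.82
position: [0.6207, -0.3086, 0.1731]
tool_rot: [0.997, 0.073, 0.0, 0.0]
ft_force: [0.4, 0.3, -2.3]
grip_width: 0.0213
grip_force: 60.0
```

>>> arm_command:
  delta_rot:
    - [0, 0, 0]
    - [0, 0, 0]
    - [0, 0, 0]
    - [0, 0, 0]
    - [0, 0, 0]
    - [0, 0, 0]
  delta_pos:
    - [0, 0.012, 0]
    - [0, 0.021, 0]
    - [0, 0.028, 0]
    - [0, 0.031, 0]
    - [0, 0.032, 0]
    - [0, 0.032, 0]
  gripper: [1, 1, 1, 1, 1, 1]

```text
time: 15.32
position: [0.6258, -0.3369, 0.1726]
tool_rot: [0.997, 0.074, -0.0, -0.0]
ft_force: [0.1, 0.2, -2.7]
grip_width: 0.0212
grip_force: 60.0
```

```bash
python3 - <<'E'
from m import *
T=tool();s=status.get_obs();print(T.round(4),s["q"])
a=cam("scene");b=cam("side");W=cam("wrist")
cv2.imwrite("pics/h.png",np.hstack([cv2.resize(a["pixels"][80:200,170:290],(400,400)),cv2.resize(b["pixels"][210:350,250:390],(400,400))]))
m,bl=blobs(W,(3,100,60),(14,240,240),100)
print([(x[0],x[1],x[2]) for x in bl if abs(x[1][0]-256)<40]);W["P"]=np.array(W["mount"]);print("pred end",px(W,[.069,0,-.0293]))
E
```

```text
[[ 9.890e-01  1.480e-01 -4.000e-04  6.258e-01]
 [ 1.480e-01 -9.890e-01  7.000e-04 -3.369e-01]
 [-3.000e-04 -7.000e-04 -1.000e+00  1.726e-01]
 [ 0.000e+00  0.000e+00  0.000e+00  1.000e+00]] [-6.50814953e-01  6.97076621e-01  1.24039121e+00  2.94234152e-04
  1.20486560e+00  7.71280670e-01]
[(np.int32(7739), array([251.5, 204. ]), array([225, 128,  54, 154], dtype=int32))]
pred end [251.57781153 127.45704048]
```

View pics/h.png

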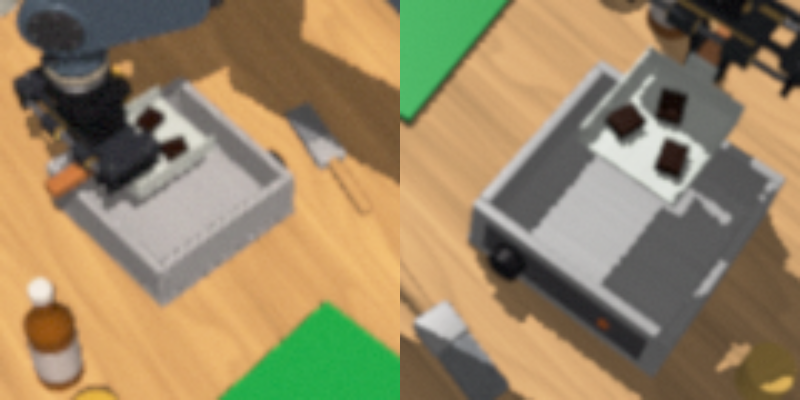

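The scoop is level over the pan with its three blocks and has not slipped. Now tip it about the grasp point.

>>> arm_command:
  delta_rot:
    - [0, 3, 0]
    - [0, 7, 0]
    - [0, 11, 0]
    - [0, 15, 0]
    - [0, 19, 0]
    - [0, 23, 0]
    - [0, 27, 0]
    - [0, 31, 0]
    - [0, 35, 0]
    - [0, 39, 0]
    - [0, 42, 0]
    - [0, 42, 0]
  delta_pos:
    - [0.001, 0, 0]
    - [0.002, 0, 0]
    - [0.004, 0, 0]
    - [0.005, 0, -0.001]
    - [0.006, 0, -0.001]
    - [0.007, 0, -0.002]
    - [0.009, 0, -0.002]
    - [0.01, 0, -0.003]
    - [0.011, 0, -0.003]
    - [0.012, 0, -0.004]
    - [0.013, 0, -0.005]
    - [0.013, 0, -0.005]
  gripper: [1, 1, 1, 1, 1, 1, 1, 1, 1, 1, 1, 1]

```text
time: 16.47
position: [0.6368, -0.3348, 0.1761]
tool_rot: [0.931, 0.068, 0.356, -0.028]
ft_force: [-0.9, 0.2, -2.4]
grip_width: 0.0212
grip_force: 60.0
```

>>> arm_command:
  delta_rot:
    - [0, 0, 0]
    - [0, 0, 0]
    - [0, 0, 0]
    - [0, 0, 0]
    - [0, 0, 0]
    - [0, 0, 0]
  delta_pos:
    - [0, 0, 0]
    - [0, 0, 0]
    - [0, 0, 0]
    - [0, 0, 0]
    - [0, 0, 0]
    - [0, 0, 0]
  gripper: [1, 1, 1, 1, 1, 1]

```text
time: 16.97
position: [0.6391, -0.3354, 0.1781]
tool_rot: [0.931, 0.07, 0.357, -0.026]
ft_force: [-0.6, 0.0, -2.1]
grip_width: 0.0215
grip_force: 60.0
```

```bash
python3 - <<'E'
from m import *
T=tool();s=status.get_obs();print(T.round(4),s["q"],s["ft_force"])
a=cam("scene");b=cam("side")
cv2.imwrite("pics/i.png",np.hstack([cv2.resize(a["pixels"][80:200,170:290],(400,400)),cv2.resize(b["pixels"][210:350,250:390],(400,400))]))
E
```

```text
[[ 7.348e-01  1.484e-01  6.619e-01  6.391e-01]
 [ 1.107e-01 -9.889e-01  9.880e-02 -3.354e-01]
 [ 6.692e-01  7.000e-04 -7.431e-01  1.781e-01]
 [ 0.000e+00  0.000e+00  0.000e+00  1.000e+00]] [-0.89285142  0.62354935  1.67838519  1.05507905  0.72587677 -0.25579962] [-0.56683277  0.03154982 -2.09966209]
```

View pics/i.png

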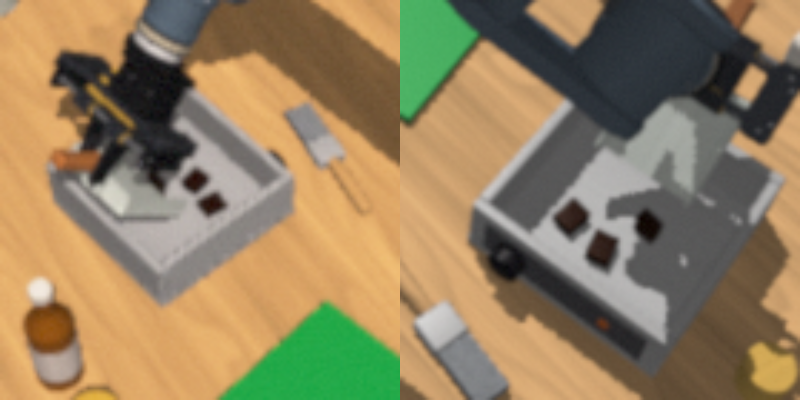

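All three blocks lie in the pan and the scoop is empty. Next, level it and carry it back.

>>> arm_command:
  delta_rot:
    - [0, -5, 0]
    - [0, -10, 0]
    - [0, -15, 0]
    - [0, -20, 0]
    - [0, -25, 0]
    - [0, -30, 0]
    - [0, -35, 0]
    - [0, -39, 0]
    - [0, -42, 0]
    - [0, -42, 0]
    - [0, -42, 0]
  delta_pos:
    - [-0.002, 0, -0.001]
    - [-0.003, 0, -0.001]
    - [-0.005, 0, -0.002]
    - [-0.006, 0, -0.003]
    - [-0.008, 0, -0.004]
    - [-0.009, 0, -0.005]
    - [-0.01, 0, -0.006]
    - [-0.011, 0, -0.007]
    - [-0.012, 0, -0.007]
    - [-0.012, 0, -0.007]
    - [-0.012, 0, -0.007]
  gripper: [1, 1, 1, 1, 1, 1, 1, 1, 1, 1, 1]

```text
time: 17.98
position: [0.6258, -0.3369, 0.1744]
tool_rot: [0.997, 0.074, 0.0, -0.001]
ft_force: [-0.1, 0.1, -2.7]
grip_width: 0.021
grip_force: 60.0
```

>>> arm_command:
  delta_rot:
    - [0, 0, 0]
    - [0, 0, 0]
    - [0, 0, 0]
    - [0, 0, 0]
    - [0, 0, 0]
    - [0, 0, 0]
    - [0, 0, 0]
    - [0, 0, 0]
    - [0, 0, 0]
    - [0, 0, 0]
    - [0, 0, 0]
    - [0, 0, 0]
  delta_pos:
    - [0, -0.015, 0]
    - [0.001, -0.04, 0]
    - [0.002, -0.07, 0]
    - [0.003, -0.1, 0]
    - [0.004, -0.13, 0]
    - [0.005, -0.16, 0]
    - [0.006, -0.19, 0]
    - [0.007, -0.22, 0]
    - [0.008, -0.25, 0]
    - [0.009, -0.28, 0]
    - [0.009, -0.305, 0]
    - [0.009, -0.325, 0]
  gripper: [1, 1, 1, 1, 1, 1, 1, 1, 1, 1, 1, 1]

```text
time: 18.98
position: [0.5846, -0.013, 0.1751]
tool_rot: [0.997, 0.074, 0.0, -0.001]
ft_force: [-0.7, 0.1, -1.9]
grip_width: 0.0211
grip_force: 60.0
```

>>> arm_command:
  delta_rot:
    - [0, 0, 0]
    - [0, 0, 0]
    - [0, 0, 0]
    - [0, 0, 0]
    - [0, 0, 0]
  delta_pos:
    - [0, -0.012, 0]
    - [0, -0.018, 0]
    - [0, -0.021, 0]
    - [0, -0.021, 0]
    - [0, -0.021, 0]
  gripper: [1, 1, 1, 1, 1]

```text
time: 19.4
position: [0.5834, 0.0048, 0.175]
tool_rot: [0.997, 0.074, 0.0, 0.0]
ft_force: [0.6, -1.4, -2.6]
grip_width: 0.0216
grip_force: 60.0
```

```bash
python3 - <<'E'
from m import *
T=tool();print(T.round(4),status.get_obs()["q"])
W=cam("wrist");m,bl=blobs(W,(3,100,60),(14,240,240),100)
print([(x[0],x[1],x[2]) for x in bl if abs(x[1][0]-256)<40])
a=R.from_euler('z',8.5,degrees=True).as_matrix()@np.diag([1.,-1,-1])
print(move([.5842,.006,.0325],a))
E
```

```text
[[ 9.892e-01  1.467e-01  7.000e-04  5.834e-01]
 [ 1.467e-01 -9.892e-01 -5.000e-04  4.800e-03]
 [ 6.000e-04  6.000e-04 -1.000e+00  1.750e-01]
 [ 0.000e+00  0.000e+00  0.000e+00  1.000e+00]] [-1.82972169e-01  5.30038292e-01  1.58732558e+00 -4.30165570e-04
  1.02347536e+00  1.24085469e+00]
[(np.int32(7312), array([251.1, 205.6]), array([226, 129,  51, 153], dtype=int32))]
(array([ 0.0008, -0.0013,  0.1425]), array([ 0.03, -0.03, -0.09]))
```

>>> arm_command:
  delta_rot:
    - [0, 0, 0]
    - [0, 0, 0]
    - [0, 0, 0]
    - [0, 0, 0]
    - [0, 0, 0]
    - [0, 0, 0]
    - [0, 0, 0]
    - [0, 0, 0]
    - [0, 0, 0]
    - [0, 0, 0]
    - [0, 0, 0]
  delta_pos:
    - [0.001, -0.001, 0.01]
    - [0.001, -0.001, 0.03]
    - [0.001, -0.001, 0.05]
    - [0.001, -0.001, 0.07]
    - [0.001, -0.001, 0.09]
    - [0.001, -0.001, 0.11]
    - [0.001, -0.001, 0.124]
    - [0.001, -0.001, 0.132]
    - [0.001, -0.001, 0.137]
    - [0.001, -0.001, 0.139]
    - [0.001, -0.001, 0.139]
  gripper: [1, 1, 1, 1, 1, 1, 1, 1, 1, 1, 1]

```text
time: 20.37
position: [0.5842, 0.0068, 0.0358]
tool_rot: [0.997, 0.074, 0.0, 0.0]
ft_force: [-0.1, -0.1, -1.8]
grip_width: 0.0209
grip_force: 60.0
```

>>> arm_command:
  delta_rot:
    - [0, 0, 0]
    - [0, 0, 0]
    - [0, 0, 0]
    - [0, 0, 0]
    - [0, 0, 0]
    - [0, 0, 0]
  delta_pos:
    - [0, 0, 0.001]
    - [0, 0, 0.002]
    - [0, 0, 0.003]
    - [0, 0, 0.004]
    - [0, 0, 0.004]
    - [0, 0, 0.004]
  gripper: [1, 1, 1, 1, 1, 1]

```text
time: 20.87
position: [0.5841, 0.0071, 0.0322]
tool_rot: [0.997, 0.074, 0.0, 0.0]
ft_force: [0.2, -1.0, -1.8]
grip_width: 0.0214
grip_force: 60.0
```

>>> arm_command:
  delta_rot:
    - [0, 0, 0]
    - [0, 0, 0]
    - [0, 0, 0]
    - [0, 0, 0]
  delta_pos:
    - [0, 0, 0.0005]
    - [0, 0, 0.001]
    - [0, 0, 0.001]
    - [0, 0, 0.001]
  gripper: [1, 1, 1, 1]

```text
time: 21.2
position: [0.5843, 0.0071, 0.0316]
tool_rot: [0.997, 0.074, 0.0, 0.0]
ft_force: [-0.6, 0.4, 5.5]
grip_width: 0.0215
grip_force: 60.0
```

In contact with the board. Release gently, rise, and check.

>>> arm_command:
  delta_rot:
    - [0, 0, 0]
    - [0, 0, 0]
    - [0, 0, 0]
    - [0, 0, 0]
    - [0, 0, 0]
    - [0, 0, 0]
    - [0, 0, 0]
    - [0, 0, 0]
    - [0, 0, 0]
    - [0, 0, 0]
    - [0, 0, 0]
    - [0, 0, 0]
  delta_pos:
    - [0, 0, 0]
    - [0, 0, 0]
    - [0, 0, 0]
    - [0, 0, 0]
    - [0, 0, 0]
    - [0, 0, 0]
    - [0, 0, 0]
    - [0, 0, -0.005]
    - [0, 0, -0.025]
    - [0, 0, -0.06]
    - [0, 0, -0.1]
    - [0, 0, -0.14]
  gripper: [0.5, 0.4, 0.2, 0, -0.3, -0.6, -1, -1, -1, -1, -1, -1]
  grip_force: 10

```text
time: 22.2
position: [0.5831, 0.0072, 0.1721]
tool_rot: [0.997, 0.074, -0.001, -0.0]
ft_force: [0.6, -0.9, 0.3]
grip_width: 0.083
grip_force: 0.0
```

>>> arm_command:
  delta_rot:
    - [0, 0, 0]
    - [0, 0, 0]
    - [0, 0, 0]
    - [0, 0, 0]
    - [0, 0, 0]
    - [0, 0, 0]
  delta_pos:
    - [0.01, 0, -0.04]
    - [0.02, 0, -0.08]
    - [0.025, 0, -0.12]
    - [0.025, 0, -0.12]
    - [0.025, 0, -0.12]
    - [0.025, 0, -0.12]
  gripper: [-1, -1, -1, -1, -1, -1]

```text
time: 22.7
position: [0.6077, 0.0109, 0.2906]
tool_rot: [0.997, 0.074, -0.001, -0.0]
ft_force: [-0.3, -0.3, -0.8]
grip_width: 0.0873
grip_force: 0.0
```

```bash
python3 - <<'E'
from m import *
W=cam("wrist");a=cam("scene");b=cam("side")
for n,c in(("a",a),("b",b)):
    for x in blobs(c,(0,170,70),(5,255,255),15)[1][:2]:print(n,x[0],x[1])
cv2.imwrite("pics/j.png",np.hstack([cv2.resize(W["pixels"],(400,300)),cv2.resize(b["pixels"],(400,300))]))
E
```

```text
a 84 [317.2 268.2]
b 40 [192.7 114.8]
```

View pics/j.png

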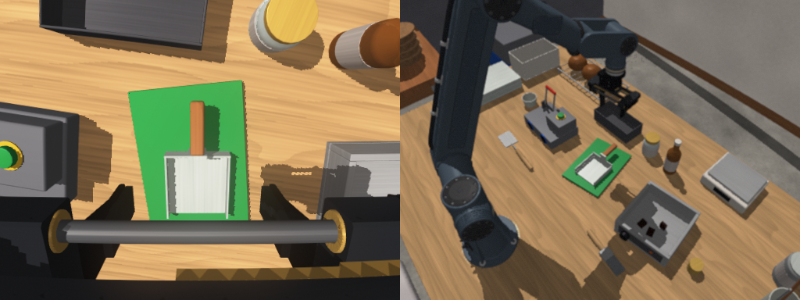

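The empty scoop lies flat on the board, the three blocks are in the pan, the lever is up, and the bystanders have not moved.

```bash
python3 -c "
from rig import robot
print(robot.hand_in())"
```

```text
the job is handed in; nothing more can be done
None
```

The job is handed in at about 23 s of robot time: the test button tripped the lever and I lifted it back onto its rear stop, all three blocks are in the pan, and the empty scoop is flat on its board; the hand-in returned no verdict.

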